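Nest a plate on the x-y stage and step its two holes under the pointer

TASK

Take the flat metal plate out of the blue tray and lay it flat between the corner stops of the nest on the sliding carrier, either way round, and let go of it. Then slide the carrier so that the centre of the plate's round hole stops under the tip of the fixed pointer, keep it there for a second, and after that bring the centre of the long slot under the tip and leave it there. Do not bump the pointer, and leave the jar, the brush and the V-block where they are.

Things in the scene. Friction and masses are not known exactly. Their poses are not given: they have to be found in the camera images.
- plate: Loose flat aluminium plate, 150 mm long (its x), 40 mm wide (its y), 12 mm thick, about 0.2 kg; starts lying flat in the tray at any yaw. Origin: centre of its underside, z up. A round through hole near one end and a long slot near the other.
- round_hole (a point): Centre of the plate's round hole, 22 mm across, on the plate's top face, 50 mm from the plate's centre towards its -x end.
- slot (a point): Centre of the plate's slot, 34 mm long (along the plate) and 12 mm wide, on the plate's top face, 50 mm from the plate's centre towards its +x end.
- tray: Fixed shallow blue tray, 230 x 230 mm, 16 mm high outside, walls and floor 5 mm thick. Origin: centre of its underside.
- nest (a point): Middle of the nest floor: the top face of the dark steel carrier (175 x 200 mm, 60 mm above the table). Four L-shaped corner stops, 8 mm high, 6 mm thick, enclose 48 mm along the point's x by 158 mm along its y: the plate's length goes along the point's y, with 4 mm play all round. The long sides are open over the middle 98 mm (finger room). z up; moves with the carrier.
- knob_top (a point): Centre of the top of the round black knob that stands on the carrier, 100 mm from the nest's middle along its -x; knob 30 mm across and 30 mm high, its top 50 mm above the carrier's top face. The handle for sliding the carrier; it moves with it and does not turn.
- saddle (a joint): Lower slide, m: carries the carrier along the stage's x (away from the robot when growing), -0.14 to 0.03; 0 puts the nest's middle level with the pointer tip in x. Stays where it is left; about 2 N to move.
- carrier (a joint): Upper slide, m: moves the carrier along the stage's y, -0.08 to 0.08; 0 puts the nest's middle level with the pointer tip in y. Stays where it is left; about 2 N to move.
- stage: Fixed bed of the x-y stage, 400 x 200 mm, 14 mm thick. Origin on the table, 100 mm nearer along its x than the pointer tip; its x and y axes are the slide directions (same as the nest's axes).
- pointer: Fixed pointer assembly on the far right corner of the bed: white column 40 x 45 mm, its near face 105 mm beyond the tip along the stage's x and its centre 75 mm to the tip's -y, top 203 mm above the table, with a thin bright rod (12 mm across, 5 mm for its last 35 mm) that slopes from the column's head down to the tip. Its origin coincides with the stage's.
- pointer_tip (a point): Tip of the pointer rod, 85 mm above the table: 25 mm above the carrier's top face, 13 mm above the top of a nested plate.
- jar: Bystander: amber glass jar, 60 mm across, 85 mm high. Origin: centre of its underside.
- brush: Bystander: hand brush 170 mm long, lying flat.
- block: Bystander: dark steel V-block 80 x 60 x 50 mm. Origin: centre of its underside.

How it is judged:
By the outcome, as a careful person would: the job done as asked, in the order asked, and still so for the second after the job is handed in, with the robot touching nothing.
It also fails if it takes over 58 s, if anything falls off the work surface, if the arm or the gripper's body presses on something with over 40 N, if the wrist force passes 120 N, or if a joint passes its speed limit or range.

ROBOT

A 6-joint arm with a two-finger parallel gripper is mounted at the origin on the work surface. World frame = base frame: x ahead of the robot, y to its left, z up, the work surface at z = 0. Lengths are in m, angles in rad, forces in N, time in s.
With the tool pointing down it reaches from about 0.35 to 0.925 m from the base axis. Payload 6.4 kg.
Tool frame: the origin (TCP) lies at the very end of the fingers, on their centre line; the grasp point (between the pads) lies 19 mm behind it (env.tcp_to_grasp is the distance from the TCP to the grasp point, in m); z points along the fingers, y is the direction in which the jaws open and shut (so a half turn about z gives the same grasp; the last joint's range is limited). The gripper opens to 85 mm and grips with 20 to 120 N. Pads are 22 mm wide; open, the fingers measure 114 mm over their backs; the gripper's body (76 mm by 85 mm) begins 54 mm behind the grasp point. The pads swing forward as they close: fully open they stand 13 mm farther back than shut.
Start: joints at [-0.174, 0.245, 1.558, -0, 1.339, -0.174], TCP at [0.65, 0, 0.231] pointing down, gripper open.
Joint ranges: [-3.13, 3.13], [-1.02, 2.26], [0.13, 2.54], [-0.95, 4.09], [0.21, 2.88], [-2.74, 2.74]. Speed limits (rad/s): [2.57, 2.57, 3.14, 3.14, 3.14, 3.14].

INTERFACE

Orientations are given as a rotation vector (axis times angle).
In Python, from cell import env gives the robot as it stands.
- The arm moves only by the tool move_arm, never from a script. Its argument "targets" is a list of rows, each an object with "hand": the closure in counts, from 0 (fully open) to 255 (shut); "linear": the shift along the tool's x, y, z in m, a list of three; "yaw": the turn about the tool's z in rad. In form: [{"hand": hand, "linear": [tx, ty, tz], "yaw": yaw}, ...]. A call has 1 to 20 rows; each row shifts and turns the pose as measured when the row begins, along the tool's axes as they then stand; what a row does not reach is not made up. A row lasts 1/10 s, in which the tool goes at most 50 mm and 8.59 degrees, less where a joint would pass 70% of its speed; a pose out of reach is approached as far as the arm can. A call with a gripper value outside its range is refused whole. The fingers move at their own pace and stop on an object; "newtons" is the grip in N (left out, the last holds). Time passes only in rows, so rows that do not move let the fingers close. It gives the time, the measured TCP pose, the force and the opening at its end, in the units of the state.
- env.observe(): the state, without advancing time (a new reading comes with each control period).
- env.camera(name): name is "scene" or "side" or "wrist"; returns a dict with "color" (420x560x3 uint8, blue, green, red), "vfov" (degrees; the focal length in pixels is half the picture's height over the tangent of half this angle, whatever the lens; pixels are square), "cx", "cy" (the principal point, pixels), "eye" and "orientation" of the camera in the world. Camera axes: x right, y up, looking along -z (the intrinsics and any distortion apply to the point x, -y, -z); pixel columns grow to the right and rows downward; lengths in m; the calibration is good to about 2 mm. A picture is of the moment at which its call begins. There is no depth.
- env.sign_off(): hands the job in, once; it reports no verdict.
The state is a dict: "t": time; "joint_positions": joint angles; "dq": joint speeds; "joint_torque": joint torques, N m; "eef_pos": TCP position; "orientation": TCP orientation; "contact_force": force on the tool from outside, world axes, zero at the start; "ft_torque": the same for the moment, N m; "finger_gap": finger opening in m.
Only numpy, scipy, OpenCV 4.12 (cv2) and the standard library are available. Lean on these libraries where they do the work, as an engineer would, in place of code of your own. Each camera call takes 0.05 s, during which the arm holds its last target. There are 200 camera calls.

## Working session

There is one attempt and no reset: what is moved stays moved. The work goes in short steps, Python scripts to look and compute and a tool call to move; the robot and the scene stay as the last step left them, time stands still between calls to the robot, and variables do not carry over. Pictures are saved under pics/ and viewed, about 8 in all and at most 12, crops included, and the job is handed in when it is done.

Besides the shell and the picture viewer there is one more tool, called by a JSON object that holds its "method" and its "body". move_arm: Moves the arm, as the interface text tells. Its arguments: {"type":"object","properties":{"targets":{"type":"array"},"newtons":{"type":"number"}},"required":["targets"]}

```bash
mkdir -p pics; ls; python3 - <<'E'
from cell import env
import cv2
print(env.observe())
for n in ["scene","side","wrist"]:
    c=env.camera(n); cv2.imwrite(f"pics/{n}0.png",c["color"]); print(n,{k:v for k,v in c.items() if k!="color"})
a=[cv2.imread(f"pics/{n}0.png") for n in ["scene","side"]]
E
```

```text
pics
{'t': 0.0, 'joint_positions': array([-1.74108515e-01,  2.45821697e-01,  1.55903472e+00,  1.76319747e-06,
        1.33872006e+00, -1.74107385e-01]), 'dq': array([-0.00283706, -0.00115427,  0.0002788 ,  0.00086382,  0.00231434,
        0.00033651]), 'joint_torque': array([ 6.17919522e-04, -4.29512215e+01, -3.26122355e+01, -1.30276699e-04,
        5.42047856e-03, -1.36905024e-05]), 'eef_pos': array([6.49428215e-01, 1.01389517e-04, 2.30164330e-01]), 'orientation': array([-2.22029338e+00, -2.22028997e+00,  1.78531732e-03]), 'contact_force': array([ 0.2785038 ,  0.02643883, -0.24233108]), 'ft_torque': array([0.00483759, 0.02129257, 0.03321043]), 'finger_gap': 0.08510567273185951}
scene {'vfov': 55.72354004563978, 'cx': 275.71858299320786, 'cy': 203.33140205397228, 'eye': array([1.13929012, 0.28855551, 0.98535452]), 'orientation': array([0.38093993, 0.66629096, 1.99981785])}
side {'vfov': 47.15890321852524, 'cx': 280.4961494141512, 'cy': 212.5561254112055, 'eye': array([ 0.06358864, -1.04979118,  0.95220327]), 'orientation': array([ 0.89600264, -0.22080783, -0.43412433])}
wrist {'vfov': 67.2464410620806, 'cx': 284.1919053704088, 'cy': 214.7001190128921, 'eye': array([0.64929527, 0.06567888, 0.37341798]), 'orientation': array([-2.60603956e-01,  1.90708719e-03,  1.46366156e-04])}
```

View pics/scene0.png

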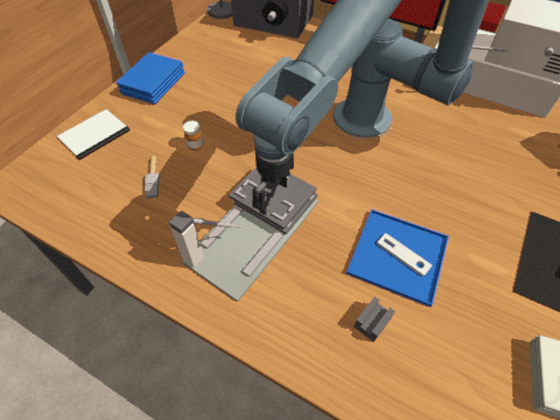

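View pics/side0.png

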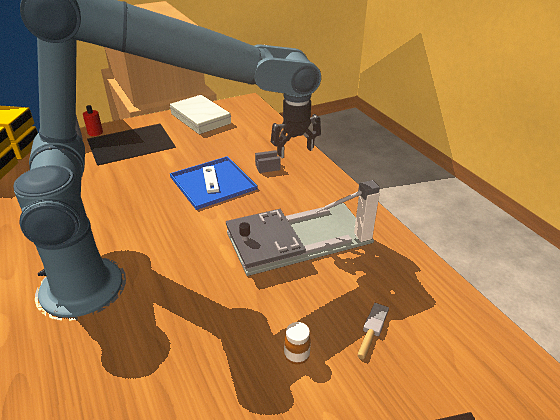

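View pics/wrist0.png

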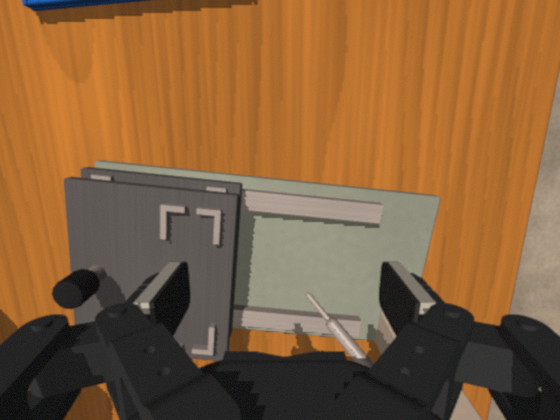

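The scene view shows the tray at about (398,255) with the plate from (382,238) to (430,272). In the side view the knob is at (245,229). In the wrist view the tip is at about (308,295), with the bed's far-left edge running from (97,162) to (437,196). The carrier is near the robot end of its travel.

```bash
cat > h.py <<'E'
import numpy as np, cv2
from scipy.spatial.transform import Rotation as R
def ray(c,p):
    f=c["color"].shape[0]/2/np.tan(np.radians(c["vfov"])/2)
    d=np.array([(p[0]-c["cx"])/f,-(p[1]-c["cy"])/f,-1.])
    return c["eye"],R.from_rotvec(c["orientation"]).apply(d)
def onplane(c,p,z):
    e,d=ray(c,p); return e+d*(z-e[2])/d[2]
def proj(c,X):
    f=c["color"].shape[0]/2/np.tan(np.radians(c["vfov"])/2)
    q=R.from_rotvec(c["orientation"]).inv().apply(np.array(X)-c["eye"])
    return np.array([c["cx"]+f*q[0]/-q[2],c["cy"]-f*q[1]/-q[2]])
def tri(obs):
    A=np.zeros((3,3));b=np.zeros(3);L=[]
    for c,p in obs:
        e,d=ray(c,p);d=d/np.linalg.norm(d);P=np.eye(3)-np.outer(d,d);A+=P;b+=P@e
    X=np.linalg.solve(A,b); return X,[np.round(proj(c,X)-p,1) for c,p in obs]
E
python3 - <<'E'
from cell import env
from h import *
np.set_printoptions(precision=4,suppress=True)
C={n:env.camera(n) for n in ["scene","side","wrist"]}
for n,(x0,y0,x1,y1) in {"scene":(350,215,450,300),"side":(175,160,255,205)}.items():
    im=C[n]["color"]; hsv=cv2.cvtColor(im,cv2.COLOR_BGR2HSV)
    blue=cv2.inRange(hsv,(100,120,40),(130,255,255))
    bc=max(cv2.findContours(blue,0,2)[0],key=lambda k:cv2.contourArea(k) if x0<k[:,0,0].mean()<x1 and y0<k[:,0,1].mean()<y1 else 0)
    q=cv2.approxPolyDP(cv2.convexHull(bc),6,True)[:,0]
    print(n,"tray",[onplane(C[n],p,.016)[:2] for p in q.astype(float)])
    m=cv2.inRange(hsv,(0,0,130),(180,70,255)); mm=np.zeros_like(m); mm[y0:y1,x0:x1]=m[y0:y1,x0:x1]
    cs,h=cv2.findContours(mm,cv2.RETR_CCOMP,cv2.CHAIN_APPROX_NONE)
    i=max(range(len(cs)),key=lambda i:cv2.contourArea(cs[i]))
    W=np.array([onplane(C[n],p,.017)[:2] for p in cs[i][:,0].astype(float)])
    r=cv2.minAreaRect((W*1000).astype(np.float32)); print("plate rect",r, cv2.boxPoints(r))
    for j,k in enumerate(cs):
        if h[0][j][3]==i and len(k)>4:
            M=k[:,0].astype(float).mean(0); print("hole px",M,len(k),onplane(C[n],M,.017))
w=C["wrist"]
print("bed",[onplane(w,p,.014) for p in [(97,162),(437,196)]])
print("carrier edge",[onplane(w,p,.06) for p in [(66,179),(241,193),(226,358)]])
cr=[(C["scene"]["color"],170,170,320,290),(C["side"]["color"],225,180,385,270),(w["color"],60,150,330,360)]
out=[cv2.resize(i[b:d,a:c],(0,0),fx=s,fy=s,interpolation=cv2.INTER_CUBIC) for (i,a,b,c,d),s in zip(cr,(2.5,2.5,1.4))]
H=600;can=np.zeros((600,800,3),np.uint8)
can[:300,:375]=out[0];can[:225,385:785]=out[1];can[304:304+294,:378]=out[2]
cv2.imwrite("pics/z1.png",can)
E
```

```text
scene tray [array([0.3947, 0.193 ]), array([0.3764, 0.4132]), array([0.6033, 0.4308]), array([0.6237, 0.2107])]
plate rect ((490.6668701171875, 323.7450256347656), (152.6327667236328, 43.6916389465332), 75.88341522216797) [[450.8675 255.0614]
 [493.2397 244.4052]
 [530.4662 392.4287]
 [488.094  403.0849]]
hole px [419.7619 264.4762] 21 [0.5039 0.373  0.017 ]
hole px [389.    242.625] 24 [0.4789 0.2764 0.017 ]
side tray [array([0.6109, 0.1903]), array([0.3857, 0.1699]), array([0.3727, 0.4135]), array([0.5984, 0.4325])]
plate rect ((488.2383728027344, 316.0113525390625), (168.74267578125, 41.35658264160156), 75.70198822021484) [[447.3638 239.3603]
 [487.4394 229.1467]
 [529.1129 392.6624]
 [489.0374 402.876 ]]
hole px [211.8571 186.1429] 14 [0.4765 0.268  0.017 ]
hole px [208.5 171. ] 6 [0.4995 0.3635 0.017 ]
hole px [206.5 170. ] 6 [0.4954 0.373  0.017 ]
bed [array([0.4375, 0.0312, 0.014 ]), array([ 0.8264, -0.0079,  0.014 ])]
carrier edge [array([0.431 , 0.0188, 0.06  ]), array([0.6054, 0.0046, 0.06  ]), array([ 0.5809, -0.1917,  0.06  ])]
```

View pics/z1.png

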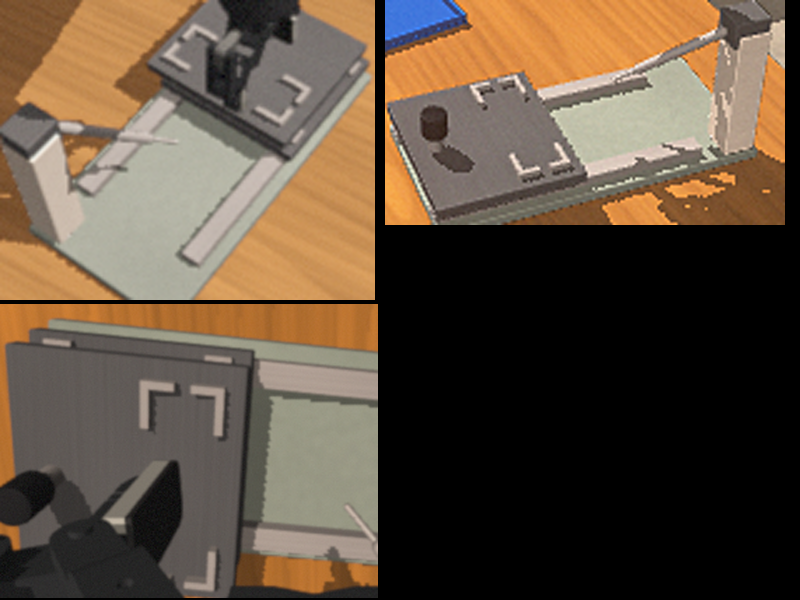

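The zoomed crops put the tip at about (241,227) in the scene view and (307,292) in the wrist view. The plate measures 152 x 43 mm, which fits the given size. I'll move so the wrist camera sees the whole nest and the tip.

{"method": "move_arm", "body": {"targets": [{"hand": 0,"linear": [-0.033,-0.03,-0.018],"yaw": 0},{"hand": 0,"linear": [-0.033,-0.03,-0.018],"yaw": 0},{"hand": 0,"linear": [-0.033,-0.03,-0.018],"yaw": 0},{"hand": 0,"linear": [-0.033,-0.03,-0.018],"yaw": 0},{"hand": 0,"linear": [0,0,0],"yaw": 0}]}}

```text
t: 0.8
eef_pos: [0.5258, -0.1354, 0.3029]
orientation: [-2.215, -2.223, 0.006]
contact_force: [1.3, 0.6, 0.5]
finger_gap: 0.0853
```

```bash
python3 - <<'E'
from cell import env
from h import *
import pickle
C={n:env.camera(n) for n in ["scene","side","wrist"]}
pickle.dump(C,open("c1.pkl","wb")); print(env.observe()["eef_pos"])
cv2.imwrite("pics/w1.png",cv2.resize(C["wrist"]["color"],(800,600),interpolation=cv2.INTER_CUBIC))
E
```

```text
[ 0.5269796  -0.13175398  0.29942326]
```

View pics/w1.png

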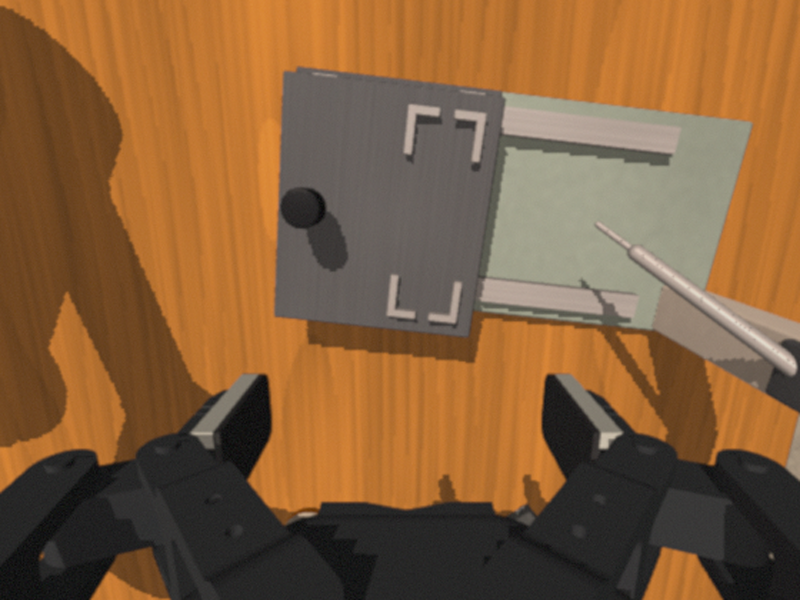

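The wrist view (800 px scale) shows all four stops, with outer corners at (408,104), (487,113), (457,324) and (388,317). The knob is at (302,207) and the tip at (597,224).

```bash
python3 - <<'E'
from h import *
import pickle
np.set_printoptions(precision=4,suppress=True)
C=pickle.load(open("c1.pkl","rb")); w=C["wrist"]; s=.7
P=lambda l,z:np.array([onplane(w,(a*s,b*s),z) for a,b in l])
st=P([(408,104),(487,113),(457,324),(388,317)],.068)
ca=P([(286,72),(502,94),(468,336),(275,317)],.06)
for n,q in(("stops",st),("carrier",ca)):
    e=np.roll(q,-1,0)-q; print(n,q[:,:2].tolist(),"len",np.linalg.norm(e,axis=1),"mid",q.mean(0)[:2],"ang",np.arctan2(e[:,1],e[:,0])+[0,np.pi/2,-np.pi*0,-np.pi/2])
tip=P([(597,224)],.085)[0]; k=P([(302,207)],.11)[0]
print("tip",tip,"knob",k)
print(tri([(C["scene"],(241.2,226.8)),(w,(597*s,224*s))]))
mid=st.mean(0)
for yaw in(-.1,):
    R2=np.array([[np.cos(yaw),np.sin(yaw)],[-np.sin(yaw),np.cos(yaw)]])
    print("nest-tip",R2@(mid-tip)[:2],"knob-nest",R2@(k-mid)[:2])
E
```

```text
stops [[0.5251535495101884, -0.005138044228582009], [0.5862172387786334, -0.011239526252063564], [0.5691127346812228, -0.18167208576202298], [0.509152618772603, -0.1758796549929103]] len [0.0614 0.1713 0.0602 0.1715] mid [ 0.5474 -0.0935] ang [-0.0996 -0.1     3.0453 -0.0934]
carrier [[0.43042582482531305, 0.018602600763164917], [0.5984520696907107, 0.0037968541375288517], [0.5802281603516319, -0.1952201437516054], [0.40852374693634125, -0.1790904971276464]] len [0.1687 0.1998 0.1725 0.1989] mid [ 0.5044 -0.088 ] ang [-0.0879 -0.0913  3.0479 -0.1103]
tip [ 0.6736 -0.0939  0.085 ] knob [ 0.4492 -0.0814  0.11  ]
(array([ 0.673 , -0.0915,  0.0837]), [array([-0.9, -0.2]), array([-0.8, -2.2])])
nest-tip [-0.1256 -0.0122] knob-nest [-0.099   0.0022]
```

{"method": "move_arm", "body": {"targets": [{"hand": 0,"linear": [0.046,-0.004,0],"yaw": 0},{"hand": 0,"linear": [0.046,-0.004,0],"yaw": 0},{"hand": 0,"linear": [0.046,-0.004,0],"yaw": 0},{"hand": 0,"linear": [0.046,-0.004,0],"yaw": 0},{"hand": 0,"linear": [0.046,-0.004,0],"yaw": 0},{"hand": 0,"linear": [0.046,-0.004,0],"yaw": 0},{"hand": 0,"linear": [0.046,-0.004,0],"yaw": 0},{"hand": 0,"linear": [0.046,-0.004,0.02],"yaw": 0},{"hand": 0,"linear": [0.03,-0.002,0.04],"yaw": 0},{"hand": 60,"linear": [0,0,0.02],"yaw": 0.125},{"hand": 60,"linear": [0,0,0],"yaw": 0.125},{"hand": 60,"linear": [0,0,0],"yaw": 0}]}}

```text
t: 2.15
eef_pos: [0.4797, 0.2939, 0.2077]
orientation: [-2.44, -1.943, 0.032]
contact_force: [0.4, -0.6, 0.0]
finger_gap: 0.0655
```

```bash
cat > st.py <<'E'
from cell import env
from h import *
np.set_printoptions(precision=4,suppress=True)
def state(target=None,yaw=None):
    o=env.observe(); M=R.from_rotvec(o["orientation"]).as_matrix()
    a=np.arctan2(M[1,1],M[0,1]); p=o["eef_pos"]
    print("t",round(o["t"],2),"tcp",p,"jaw yaw",round(a,4),"tilt",M[:,2],"gap",round(o["finger_gap"],4),"F",o["contact_force"])
    if target is not None: print("tool shift to target",M.T@(np.array(target)-p),"" if yaw is None else ("yaw",round(a-yaw,4)))
    return o,M
E
python3 - <<'E'
from st import *
state([.4912,.324,.06],-.251)
w=env.camera("wrist"); cv2.imwrite("pics/w2.png",w["color"])
E
```

```text
t 2.15 tcp [0.4797 0.2939 0.2077] jaw yaw -0.226 tilt [-0.0298  0.0048 -0.9995] gap 0.0655 F [ 0.3884 -0.5692  0.0079]
tool shift to target [0.0322 0.0089 0.1475] ('yaw', np.float64(0.025))
```

View pics/w2.png

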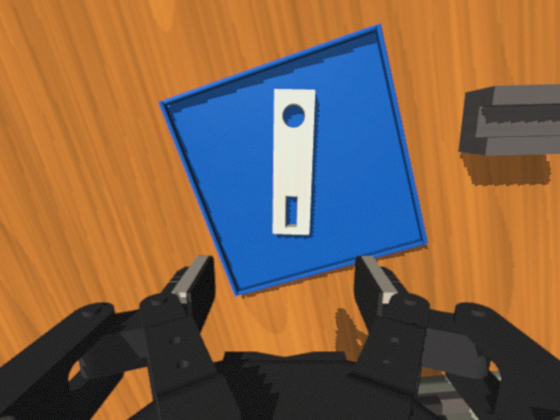

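The round hole is at the far (+y) end at (293,115) and the slot is at (291,211). The plate is almost aligned with the jaws.

```bash
python3 - <<'E'
from st import *
w=env.camera("wrist"); o,M=state()
im=w["color"]; hsv=cv2.cvtColor(im,cv2.COLOR_BGR2HSV)
m=cv2.inRange(hsv,(0,0,150),(180,90,255)); mm=np.zeros_like(m); mm[75:250,250:340]=m[75:250,250:340]
cs,h=cv2.findContours(mm,cv2.RETR_CCOMP,cv2.CHAIN_APPROX_NONE)
i=max(range(len(cs)),key=lambda i:cv2.contourArea(cs[i]))
W=np.array([onplane(w,p,.017)[:2] for p in cs[i][:,0].astype(float)])
r=cv2.minAreaRect((W*1000).astype(np.float32)); print(r)
H=[]
for j,k in enumerate(cs):
    if h[0][j][3]==i and len(k)>8:
        q=k[:,0].astype(float); c=(q.min(0)+q.max(0))/2; H.append(onplane(w,c,.017)); print(c,H[-1])
c=(H[0]+H[1])/2; d=H[0]-H[1]; print(c,np.degrees(np.arctan2(d[1],d[0])))
E
```

```text
t 2.25 tcp [0.4802 0.2932 0.2085] jaw yaw -0.2248 tilt [-0.0286  0.0051 -0.9996] gap 0.065 F [ 0.1855  0.0606 -0.4613]
((488.2289123535156, 321.9220275878906), (150.81312561035156, 41.25642776489258), 75.81094360351562)
[291.  210.5] [0.4762 0.2746 0.017 ]
[293.5 115. ] [0.5002 0.371  0.017 ]
[0.4882 0.3228 0.017 ] -103.99228085538711
```

{"method": "move_arm", "body": {"targets": [{"hand": 60,"linear": [0.032,0.009,0],"yaw": 0.025},{"hand": 60,"linear": [0,0,0],"yaw": 0},{"hand": 60,"linear": [0,0,0],"yaw": 0}]}}

```text
t: 2.55
eef_pos: [0.4969, 0.3234, 0.2085]
orientation: [-2.459, -1.921, 0.03]
contact_force: [0.1, -0.2, 0.0]
finger_gap: 0.0656
```

```bash
python3 - <<'E'
from st import *
state([.4912,.324,.06],-.251)
E
```

```text
t 2.55 tcp [0.4969 0.3234 0.2085] jaw yaw -0.2446 tilt [-0.028   0.0049 -0.9996] gap 0.0656 F [ 0.1005 -0.1523  0.0048]
tool shift to target [-0.0005 -0.0014  0.1486] ('yaw', np.float64(0.0064))
```

{"method": "move_arm", "body": {"targets": [{"hand": 60,"linear": [-0.001,-0.003,0.04],"yaw": 0},{"hand": 60,"linear": [0,0,0.04],"yaw": 0},{"hand": 60,"linear": [0,0,0.04],"yaw": 0},{"hand": 60,"linear": [0,0,0.03],"yaw": 0},{"hand": 60,"linear": [0,0,0.015],"yaw": 0},{"hand": 60,"linear": [0,0,0],"yaw": 0}]}}

```text
t: 3.15
eef_pos: [0.4936, 0.3231, 0.0449]
orientation: [-2.458, -1.929, 0.011]
contact_force: [-0.4, -0.6, 0.8]
finger_gap: 0.0657
```

```bash
python3 - <<'E'
from st import *
state([.4892,.323,.006],-.247)
E
```

```text
t 3.15 tcp [0.4936 0.3231 0.0449] jaw yaw -0.24 tilt [-0.0164  0.009  -0.9998] gap 0.0657 F [-0.4326 -0.6172  0.8499]
tool shift to target [-0.0013 -0.0035  0.0389] ('yaw', np.float64(0.007))
```

{"method": "move_arm", "body": {"targets": [{"hand": 75,"linear": [-0.001,-0.0035,0.015],"yaw": 0.007},{"hand": 85,"linear": [0,0,0.012],"yaw": 0},{"hand": 85,"linear": [0,0,0.006],"yaw": 0},{"hand": 85,"linear": [0,0,0.004],"yaw": 0},{"hand": 85,"linear": [0,0,0.002],"yaw": 0}]}}

```text
t: 3.65
eef_pos: [0.4931, 0.3246, 0.0085]
orientation: [-2.467, -1.922, -0.003]
contact_force: [0.1, -0.3, -1.0]
finger_gap: 0.0568
```

```bash
python3 - <<'E'
from st import *
state([.4892,.323,.006],-.247)
E
```

```text
t 3.65 tcp [0.4931 0.3246 0.0085] jaw yaw -0.247 tilt [-0.0073  0.0125 -0.9999] gap 0.0568 F [ 0.0933 -0.2753 -1.0325]
tool shift to target [-0.0026 -0.0034  0.0025] ('yaw', np.float64(0.0))
```

{"method": "move_arm", "body": {"targets": [{"hand": 100,"linear": [-0.002,-0.003,0.003],"yaw": 0},{"hand": 115,"linear": [0,0,0.002],"yaw": 0},{"hand": 160,"linear": [0,0,0.001],"yaw": 0},{"hand": 200,"linear": [0,0,0],"yaw": 0},{"hand": 200,"linear": [0,0,0],"yaw": 0},{"hand": 200,"linear": [0,0,0],"yaw": 0}], "newtons": 60}}

```text
t: 4.25
eef_pos: [0.4911, 0.3239, 0.0041]
orientation: [-2.468, -1.924, -0.008]
contact_force: [0.3, -1.4, -0.7]
finger_gap: 0.0381
```

```bash
python3 - <<'E'
from st import *
state([.4892,.323,.006],-.247)
E
```

```text
t 4.25 tcp [0.4911 0.3239 0.0041] jaw yaw -0.2465 tilt [-0.0039  0.0131 -0.9999] gap 0.0381 F [ 0.3479 -1.3933 -0.7489]
tool shift to target [-0.0013 -0.0016 -0.0019] ('yaw', np.float64(0.0005))
```

{"method": "move_arm", "body": {"targets": [{"hand": 200,"linear": [0,0,-0.01],"yaw": 0},{"hand": 200,"linear": [0,0,-0.02],"yaw": 0},{"hand": 200,"linear": [0,0,-0.035],"yaw": 0},{"hand": 200,"linear": [0,0,-0.04],"yaw": 0},{"hand": 200,"linear": [0,0,-0.04],"yaw": 0},{"hand": 200,"linear": [0,0,-0.02],"yaw": -0.075},{"hand": 200,"linear": [0,0,0],"yaw": -0.075},{"hand": 200,"linear": [0,0,0],"yaw": 0}]}}

```text
t: 5.05
eef_pos: [0.4895, 0.3209, 0.1772]
orientation: [-2.31, -2.108, -0.003]
contact_force: [-0.2, -0.5, -2.0]
finger_gap: 0.0387
```

```bash
python3 - <<'E'
from st import *
state([.5474,-.0935,.16],-.097)
w=env.camera("wrist"); cv2.imwrite("pics/w3.png",w["color"])
E
```

```text
t 5.05 tcp [0.4895 0.3209 0.1772] jaw yaw -0.0913 tilt [-0.008   0.0119 -0.9999] gap 0.0387 F [-0.226  -0.5441 -2.0149]
tool shift to target [-0.4076  0.0956  0.0118] ('yaw', np.float64(0.0057))
```

View pics/w3.png

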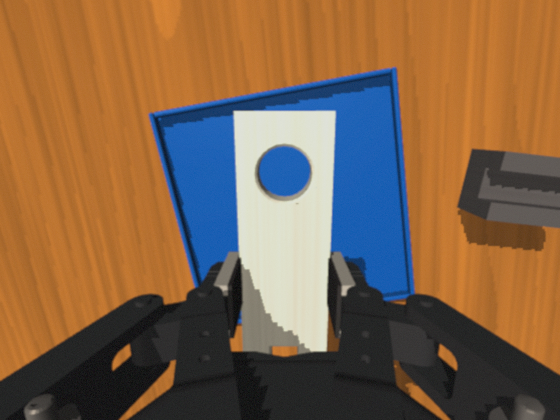

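The plate is held square: hole at (284,172), far edge at row 111. Next I carry it over the nest.

```bash
python3 - <<'E'
from st import *
o,M=state(); w=env.camera("wrist"); z=o["eef_pos"][2]+.013
for p in [(284,172),(235,111),(335,111)]:
    print((onplane(w,p,z)-o["eef_pos"])@M)
E
```

```text
t 5.1 tcp [0.4897 0.321  0.1773] jaw yaw -0.0925 tilt [-0.0077  0.012  -0.9999] gap 0.0385 F [ 0.397   0.138  -2.6654]
[ 0.049  -0.0006 -0.0124]
[ 0.073  -0.0199 -0.012 ]
[ 0.073   0.0195 -0.0124]
```

{"method": "move_arm", "body": {"targets": [{"hand": 200,"linear": [-0.03,0.007,0],"yaw": 0.006},{"hand": 200,"linear": [-0.042,0.01,0],"yaw": 0},{"hand": 200,"linear": [-0.042,0.01,0],"yaw": 0},{"hand": 200,"linear": [-0.042,0.01,0],"yaw": 0},{"hand": 200,"linear": [-0.042,0.01,0],"yaw": 0},{"hand": 200,"linear": [-0.042,0.01,0],"yaw": 0},{"hand": 200,"linear": [-0.042,0.01,0],"yaw": 0},{"hand": 200,"linear": [-0.042,0.01,0],"yaw": 0},{"hand": 200,"linear": [-0.042,0.01,0],"yaw": 0},{"hand": 200,"linear": [-0.025,0.006,0],"yaw": 0},{"hand": 200,"linear": [0,0,0],"yaw": 0},{"hand": 200,"linear": [0,0,0],"yaw": 0}]}}

```text
t: 6.35
eef_pos: [0.5351, -0.0916, 0.1591]
orientation: [-2.32, -2.071, 0.02]
contact_force: [0.0, 0.3, -2.9]
finger_gap: 0.0381
```

```bash
python3 - <<'E'
from st import *
state([.5474,-.0935,.16],-.097)
E
```

```text
t 6.35 tcp [ 0.5351 -0.0916  0.1591] jaw yaw -0.113 tilt [-0.0301  0.0148 -0.9994] gap 0.0381 F [ 0.0136  0.3013 -2.9135]
tool shift to target [-0.0005  0.0124 -0.0013] ('yaw', np.float64(-0.016))
```

{"method": "move_arm", "body": {"targets": [{"hand": 200,"linear": [0.001,0.012,0],"yaw": -0.016},{"hand": 200,"linear": [0,0.002,0.02],"yaw": 0},{"hand": 200,"linear": [0,0,0.025],"yaw": 0},{"hand": 200,"linear": [0,0,0.018],"yaw": 0},{"hand": 200,"linear": [0,0,0],"yaw": 0},{"hand": 200,"linear": [0,0,0],"yaw": 0}]}}

```text
t: 6.95
eef_pos: [0.551, -0.0846, 0.0936]
orientation: [-2.293, -2.102, 0.017]
contact_force: [0.6, 0.9, -2.2]
finger_gap: 0.0387
```

```bash
python3 - <<'E'
from st import *
state([.5475,-.092,.075],-.097)
C={n:env.camera(n) for n in ["scene","side","wrist"]}
can=np.zeros((600,800,3),np.uint8)
can[:420,:560]=C["wrist"]["color"]
z=lambda im,a,b,c,d:cv2.resize(im[b:d,a:c],None,fx=2.4,fy=2.4,interpolation=cv2.INTER_CUBIC)
s=z(C["side"]["color"],225,190,325,270); can[:s.shape[0],560:560+s.shape[1]]=s
s=z(C["scene"]["color"],225,160,325,235); can[200:200+s.shape[0],560:560+s.shape[1]]=s
cv2.imwrite("pics/w4.png",can)
E
```

```text
t 6.95 tcp [ 0.551  -0.0846  0.0936] jaw yaw -0.0869 tilt [-0.0289  0.0158 -0.9995] gap 0.0387 F [ 0.6463  0.9445 -2.2341]
tool shift to target [-0.0079 -0.0023  0.0185] ('yaw', np.float64(0.0101))
```

View pics/w4.png

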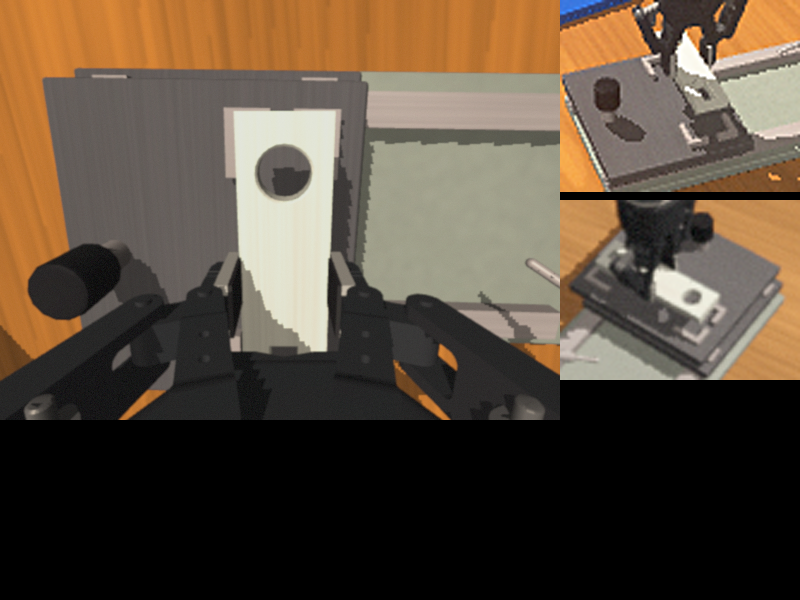

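The plate is about 8 mm too far towards +y, with its far edge at row 110 against the stop edges. I'll correct that before lowering further.

{"method": "move_arm", "body": {"targets": [{"hand": 200,"linear": [-0.008,-0.002,0.003],"yaw": 0.01},{"hand": 200,"linear": [0,0,0.003],"yaw": 0},{"hand": 200,"linear": [0,0,0],"yaw": 0}]}}

```text
t: 7.4
eef_pos: [0.5496, -0.0943, 0.0903]
orientation: [-2.309, -2.092, 0.013]
contact_force: [-1.0, -0.2, -2.2]
finger_gap: 0.0383
```

```bash
python3 - <<'E'
from st import *
o,M=state([.5475,-.092,.075],-.097)
w=env.camera("wrist")
cv2.imwrite("pics/w5.png",cv2.resize(w["color"][60:260,150:450],(800,533),interpolation=cv2.INTER_CUBIC))
E
```

```text
t 7.4 tcp [ 0.5496 -0.0943  0.0903] jaw yaw -0.0987 tilt [-0.0233  0.0134 -0.9996] gap 0.0383 F [-1.0339 -0.194  -2.1874]
tool shift to target [ 0.0019 -0.0019  0.0154] ('yaw', np.float64(-0.0017))
```

View pics/w5.png

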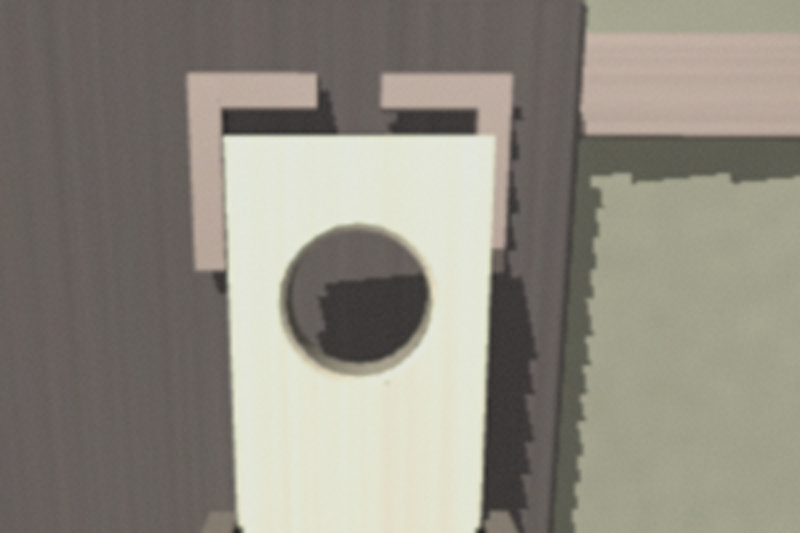

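The stops' inner corners are at (221,107) and (477,107) in the crop, and the plate's corners are at (223,135) and (496,135). I'll work out the offset from these.

```bash
python3 - <<'E'
from st import *
o,M=state(); w=env.camera("wrist"); f=lambda x,y,z:onplane(w,(150+x*.375,60+y*.375),z)
y=-.097; S=np.array([[np.cos(y),np.sin(y)],[-np.sin(y),np.cos(y)]])
a,b=f(221,107,.068),f(477,107,.068); p,q=f(223,135,o["eef_pos"][2]+.013),f(496,135,o["eef_pos"][2]+.013)
for n,u,v in(("stops",a,b),("plate",p,q)):
    m=(u+v)/2; d=v-u; print(n,np.linalg.norm(d),"ang",np.arctan2(d[1],d[0]),"mid in stage axes",S@m[:2],m[:2])
mid=(a+b)/2; print("nest centre",mid[:2]-.079*S[1])
mp=(p+q)/2; print("plate centre",mp[:2]-.075*S[1])
print("tool shift per stage", (M.T@np.append(mid[:2]-.079*S[1]-mp[:2]+.075*S[1],0)))
E
```

```text
t 7.45 tcp [ 0.5498 -0.0944  0.0905] jaw yaw -0.0986 tilt [-0.023   0.0131 -0.9996] gap 0.0385 F [-0.0455 -1.0662 -1.6263]
stops 0.04779717119316655 ang -0.10111762466526687 mid in stage axes [0.5536 0.0397] [ 0.5549 -0.0141]
plate 0.040374643029624395 ang -0.10038934543229532 mid in stage axes [0.5564 0.0323] [ 0.5569 -0.0218]
nest centre [ 0.5472 -0.0928]
plate centre [ 0.5496 -0.0964]
tool shift per stage [ 0.0034 -0.0028  0.0001]
```

{"method": "move_arm", "body": {"targets": [{"hand": 200,"linear": [0.003,-0.002,0.005],"yaw": 0},{"hand": 200,"linear": [0,0,0.006],"yaw": 0},{"hand": 200,"linear": [0,0,0.006],"yaw": 0},{"hand": 200,"linear": [0,0,0],"yaw": 0}]}}

```text
t: 7.9
eef_pos: [0.5473, -0.0904, 0.0721]
orientation: [-2.309, -2.092, 0.013]
contact_force: [0.7, -0.4, -2.0]
finger_gap: 0.0383
```

```bash
python3 - <<'E'
from st import *
o,M=state([.5474,-.091,.059],-.1)
E
```

```text
t 7.9 tcp [ 0.5473 -0.0904  0.0721] jaw yaw -0.0984 tilt [-0.0232  0.0134 -0.9996] gap 0.0383 F [ 0.6756 -0.4451 -1.9782]
tool shift to target [-0.0007  0.0005  0.0131] ('yaw', np.float64(0.0016))
```

Position is good. I'll lower the plate gently.

{"method": "move_arm", "body": {"targets": [{"hand": 200,"linear": [-0.0005,0.0005,0.004],"yaw": 0},{"hand": 200,"linear": [0,0,0.004],"yaw": 0},{"hand": 200,"linear": [0,0,0.003],"yaw": 0},{"hand": 200,"linear": [0,0,0.001],"yaw": 0}]}}

```text
t: 8.3
eef_pos: [0.5479, -0.0909, 0.0594]
orientation: [-2.309, -2.092, 0.012]
contact_force: [-1.9, 1.1, 4.7]
finger_gap: 0.0381
```

```bash
python3 - <<'E'
from st import *
o,M=state([.5474,-.091,.059],-.1)
E
```

```text
t 8.3 tcp [ 0.5479 -0.0909  0.0594] jaw yaw -0.0984 tilt [-0.0229  0.0134 -0.9996] gap 0.0381 F [-1.9086  1.0908  4.7116]
tool shift to target [-0.0002 -0.0005  0.0004] ('yaw', np.float64(0.0016))
```

{"method": "move_arm", "body": {"targets": [{"hand": 95,"linear": [0,0,0],"yaw": 0},{"hand": 80,"linear": [0,0,0],"yaw": 0},{"hand": 70,"linear": [0,0,0],"yaw": 0},{"hand": 70,"linear": [0,0,-0.01],"yaw": 0},{"hand": 70,"linear": [0,0,-0.03],"yaw": 0},{"hand": 70,"linear": [0,0,-0.04],"yaw": 0},{"hand": 70,"linear": [0,0,-0.045],"yaw": 0},{"hand": 70,"linear": [0,0,0],"yaw": 0}]}}

```text
t: 9.1
eef_pos: [0.5517, -0.093, 0.1925]
orientation: [-2.311, -2.094, 0.011]
contact_force: [0.7, -0.1, 0.5]
finger_gap: 0.0619
```

```bash
python3 - <<'E'
from st import *
o,M=state([.4492,-.083,.14],-.1)
w=env.camera("wrist")
cv2.imwrite("pics/w6.png",w["color"])
E
```

```text
t 9.1 tcp [ 0.5517 -0.093   0.1925] jaw yaw -0.0985 tilt [-0.0204  0.0123 -0.9997] gap 0.0619 F [ 0.7112 -0.0829  0.5418]
tool shift to target [-0.0007 -0.1018  0.0547] ('yaw', np.float64(0.0015))
```

View pics/w6.png

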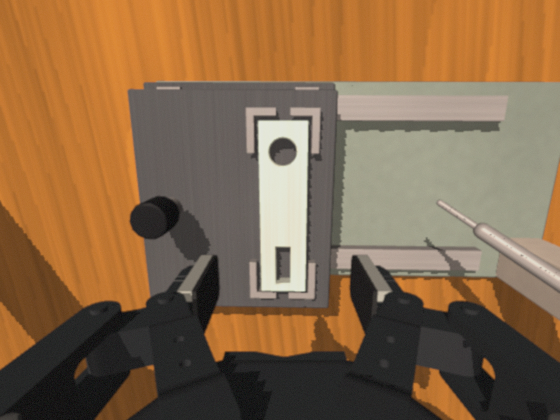

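The plate lies flat between the stops, with the hole at (282,152) and the slot at (283,265). The tip is at about (438,202) and the knob at (151,217). I'll measure everything from this view.

```bash
cat > meas.py <<'E'
from st import *
def plate(w,box,vmin=150):
    x0,y0,x1,y1=box; hsv=cv2.cvtColor(w["color"],cv2.COLOR_BGR2HSV)
    m=cv2.inRange(hsv,(20,0,vmin),(60,90,255)); mm=np.zeros_like(m); mm[y0:y1,x0:x1]=m[y0:y1,x0:x1]
    cs,h=cv2.findContours(mm,cv2.RETR_CCOMP,cv2.CHAIN_APPROX_NONE)
    i=max(range(len(cs)),key=lambda i:cv2.contourArea(cs[i]))
    W=np.array([onplane(w,p,.072)[:2] for p in cs[i][:,0].astype(float)])
    r=cv2.minAreaRect((W*1000).astype(np.float32)); H=[]
    for j,k in enumerate(cs):
        if h[0][j][3]==i and len(k)>12:
            V=np.array([onplane(w,p,.072)[:2] for p in k[:,0].astype(float)])
            q=cv2.minAreaRect((V*1000).astype(np.float32)); H.append((q,)); 
    return r,[x[0] for x in H]
E
python3 - <<'E'
from meas import *
w=env.camera("wrist")
r,H=plate(w,(245,110,325,300)); print(r); print(*H,sep="\n")
ty=-.0985
S=np.array([[np.cos(ty),np.sin(ty)],[-np.sin(ty),np.cos(ty)]])
t=onplane(w,(438,202),.085); print("tip",t,"knob",onplane(w,(151,217),.11))
for q in H: print("stage shift to tip",S@(t[:2]*1000-np.array(q[0])))
E
```

```text
((547.0595092773438, -93.24340057373047), (150.57606506347656, 40.77257537841797), 84.30415344238281)
((542.0, -142.27536010742188), (35.532596588134766, 14.377893447875977), 84.74516296386719)
((551.8605346679688, -42.4268798828125), (22.82722282409668, 22.83957290649414), 39.53733825683594)
tip [ 0.6691 -0.0922  0.085 ] knob [ 0.4498 -0.0778  0.11  ]
stage shift to tip [121.5621  62.3802]
stage shift to tip [121.5686 -37.954 ]
```

{"method": "move_arm", "body": {"targets": [{"hand": 70,"linear": [0,-0.034,0],"yaw": 0},{"hand": 70,"linear": [0,-0.034,0.01],"yaw": 0},{"hand": 70,"linear": [0,-0.034,0.02],"yaw": 0},{"hand": 70,"linear": [0,0,0.02],"yaw": 0},{"hand": 70,"linear": [0,0,0],"yaw": 0}]}}

```text
t: 9.7
eef_pos: [0.4368, -0.0783, 0.1311]
orientation: [-2.295, -2.08, 0.026]
contact_force: [-0.5, -0.2, 0.1]
finger_gap: 0.062
```

```bash
python3 - <<'E'
from st import *
o,M=state([.4476,-.0834,.085],-.0985)
E
```

```text
t 9.7 tcp [ 0.4368 -0.0783  0.1311] jaw yaw -0.0981 tilt [-0.0421  0.0214 -0.9989] gap 0.062 F [-0.5367 -0.2155  0.0905]
tool shift to target [-0.0048  0.0133  0.0455] ('yaw', np.float64(0.0004))
```

{"method": "move_arm", "body": {"targets": [{"hand": 70,"linear": [-0.005,0.013,0],"yaw": 0},{"hand": 70,"linear": [0,0,0.008],"yaw": 0},{"hand": 70,"linear": [0,0,0],"yaw": 0}]}}

```text
t: 10.0
eef_pos: [0.4478, -0.0836, 0.1205]
orientation: [-2.291, -2.077, 0.029]
contact_force: [0.3, 0.6, -0.4]
finger_gap: 0.0623
```

```bash
python3 - <<'E'
from st import *
o,M=state([.4476,-.0834,.086],-.0985)
E
```

```text
t 10.0 tcp [ 0.4478 -0.0836  0.1205] jaw yaw -0.0977 tilt [-0.047   0.0236 -0.9986] gap 0.0623 F [ 0.2521  0.565  -0.411 ]
tool shift to target [-0.0004  0.0015  0.0345] ('yaw', np.float64(0.0008))
```

{"method": "move_arm", "body": {"targets": [{"hand": 70,"linear": [0,0.0015,0.012],"yaw": 0},{"hand": 70,"linear": [0,0,0.012],"yaw": 0},{"hand": 70,"linear": [0,0,0.008],"yaw": 0},{"hand": 100,"linear": [0,0,0.002],"yaw": 0},{"hand": 130,"linear": [0,0,0],"yaw": 0},{"hand": 160,"linear": [0,0,0],"yaw": 0},{"hand": 200,"linear": [0,0,0],"yaw": 0},{"hand": 200,"linear": [0,0,0],"yaw": 0},{"hand": 200,"linear": [0,0,0],"yaw": 0}], "newtons": 30}}

```text
t: 10.9
eef_pos: [0.4472, -0.0822, 0.0832]
orientation: [-2.29, -2.077, 0.029]
contact_force: [-1.5, 0.2, -2.3]
finger_gap: 0.0296
```

```bash
python3 - <<'E'
from meas import *
o,M=state()
for n in ["wrist","scene"]:
    c=env.camera(n); cv2.imwrite(f"pics/k_{n}.png",c["color"])
E
```

```text
t 10.9 tcp [ 0.4472 -0.0822  0.0832] jaw yaw -0.0971 tilt [-0.0473  0.0241 -0.9986] gap 0.0296 F [-1.5355  0.1741 -2.291 ]
```

{"method": "move_arm", "body": {"targets": [{"hand": 200,"linear": [-0.006,0.015,-0.0008],"yaw": 0},{"hand": 200,"linear": [-0.006,0.018,-0.001],"yaw": 0},{"hand": 200,"linear": [-0.006,0.018,-0.001],"yaw": 0},{"hand": 200,"linear": [-0.006,0.018,-0.001],"yaw": 0},{"hand": 200,"linear": [-0.006,0.018,-0.001],"yaw": 0},{"hand": 200,"linear": [-0.003,0.012,-0.0007],"yaw": 0},{"hand": 200,"linear": [0,0,0],"yaw": 0},{"hand": 200,"linear": [0,0,0],"yaw": 0}]}}

```text
t: 11.8
eef_pos: [0.545, -0.1228, 0.0833]
orientation: [-2.287, -2.071, 0.024]
contact_force: [-2.5, 1.1, -0.5]
finger_gap: 0.0296
```

```bash
python3 - <<'E'
from meas import *
o,M=state()
y=-.0985; S=np.array([[np.cos(y),np.sin(y)],[-np.sin(y),np.cos(y)]])
print("moved",S@(o["eef_pos"][:2]-[.4472,-.0822]))
c=env.camera("wrist"); d=env.camera("scene"); e=env.camera("side")
can=np.zeros((600,800,3),np.uint8); can[:420,:560]=c["color"]
p=proj(d,[.671,-.093,.08]).astype(int); print(p)
z=cv2.resize(d["color"][p[1]-40:p[1]+40,p[0]-40:p[0]+40],(240,240),interpolation=cv2.INTER_CUBIC); can[:240,560:]=z
p=proj(e,[.671,-.093,.08]).astype(int); print(p)
z=cv2.resize(e["color"][p[1]-40:p[1]+40,p[0]-40:p[0]+40],(240,240),interpolation=cv2.INTER_CUBIC); can[250:490,560:]=z
cv2.imwrite("pics/w7.png",can)
import pickle; pickle.dump((c,d,e),open("c7.pkl","wb"))
E
```

```text
t 11.8 tcp [ 0.545  -0.1228  0.0833] jaw yaw -0.0985 tilt [-0.0496  0.0315 -0.9983] gap 0.0296 F [-2.5281  1.1297 -0.5363]
moved [ 0.1013 -0.0308]
[240 226]
[314 213]
```

View pics/w7.png

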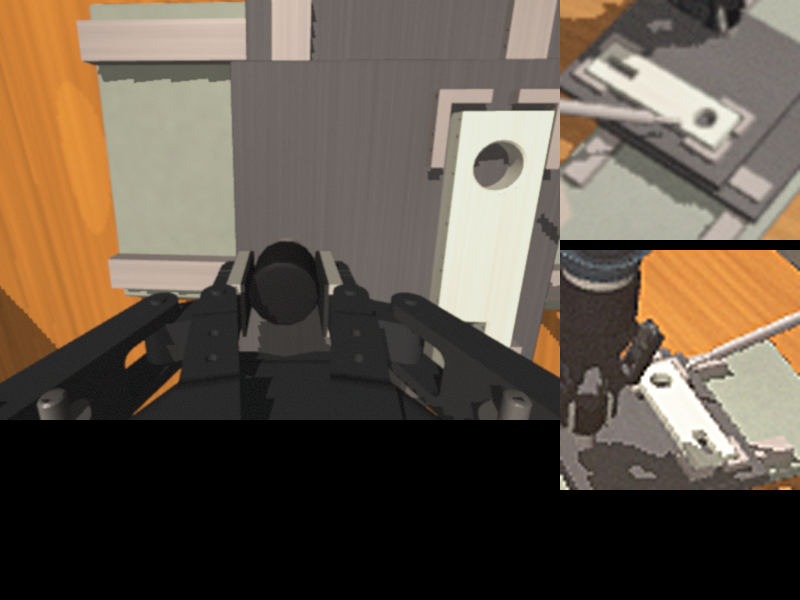

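In the scene crop the tip is at about (240.7,226.7) and the hole at (248.3,225). In the side view the tip is at about (316.7,211.3). I'll triangulate the tip from all the views.

```bash
python3 - <<'E'
from meas import *
import pickle
c,d,e=pickle.load(open("c7.pkl","rb")); w1=pickle.load(open("c1.pkl","rb"))["wrist"]
y=-.0985; S=np.array([[np.cos(y),np.sin(y)],[-np.sin(y),np.cos(y)]])
print(tri([(d,(240.7,226.7)),(e,(316.7,211.3)),(w1,(597*.7,224*.7))]))
for n,q,p in(("scene",d,(240.7,226.7)),("side",e,(316.7,211.3)),("w1",w1,(597*.7,224*.7))): print(n,"tip",onplane(q,p,.085))
def hole(q,cen,r=9):
    # dark region centroid near cen
    x,yy=map(int,cen); im=cv2.cvtColor(q["color"],cv2.COLOR_BGR2GRAY)[yy-r:yy+r+1,x-r:x+r+1]
    return im
r,H=plate(c,(430,105,560,330),); print(r);print(*H,sep="\n")
print("wrist hole",onplane(c,(499,164),.072))
hs=onplane(d,(248.3,225),.072); print("scene hole",hs)
t=onplane(d,(240.7,226.7),.085); print("scene shift stage",S@(t-hs)[:2])
he=onplane(e,(274+(660-560)/3,173+(379-250)/3),.072); t=onplane(e,(316.7,211.3),.085); print("side shift",he,S@(t-he)[:2])
E
```

```text
(array([ 0.6746, -0.0919,  0.086 ]), [array([-1. , -0.2]), array([-0.8,  0.4]), array([ 1.5, -1.7])])
scene tip [ 0.6735 -0.0897  0.085 ]
side tip [ 0.6783 -0.0903  0.085 ]
w1 tip [ 0.6736 -0.0939  0.085 ]
((646.9744873046875, -114.11506652832031), (111.75521850585938, 41.12228775024414), 84.43753814697266)
((648.7095947265625, -81.49118041992188), (23.270061492919922, 19.745038986206055), 23.013410568237305)
wrist hole [ 0.65   -0.0826  0.072 ]
scene hole [ 0.6518 -0.0798  0.072 ]
scene shift stage [ 0.0226 -0.0076]
side shift [ 0.6509 -0.0833  0.072 ] [ 0.0279 -0.0042]
```

{"method": "move_arm", "body": {"targets": [{"hand": 200,"linear": [-0.0035,0.012,-0.0007],"yaw": 0},{"hand": 200,"linear": [-0.004,0.0115,-0.0007],"yaw": 0},{"hand": 200,"linear": [0,0,0],"yaw": 0},{"hand": 200,"linear": [0,0,0],"yaw": 0}]}}

```text
t: 12.35
eef_pos: [0.5661, -0.1316, 0.0833]
orientation: [-2.285, -2.069, 0.025]
contact_force: [-2.2, 1.3, -0.5]
finger_gap: 0.0292
```

```bash
python3 - <<'E'
from meas import *
o,M=state()
y=-.0985; S=np.array([[np.cos(y),np.sin(y)],[-np.sin(y),np.cos(y)]])
print("moved",S@(o["eef_pos"][:2]-[.4472,-.0822]))
E
```

```text
t 12.35 tcp [ 0.5661 -0.1316  0.0833] jaw yaw -0.0984 tilt [-0.0519  0.033  -0.9981] gap 0.0292 F [-2.1648  1.2958 -0.4938]
moved [ 0.1232 -0.0375]
```

Within about a millimetre of the estimate. I'll release, rise and look from nearly overhead.

{"method": "move_arm", "body": {"targets": [{"hand": 120,"linear": [0,0,0],"yaw": 0},{"hand": 90,"linear": [0,0,0],"yaw": 0},{"hand": 80,"linear": [0,0,0],"yaw": 0},{"hand": 80,"linear": [0,0,-0.02],"yaw": 0},{"hand": 80,"linear": [0,0,-0.04],"yaw": 0},{"hand": 80,"linear": [0,0,-0.045],"yaw": 0},{"hand": 80,"linear": [0,0,-0.045],"yaw": 0},{"hand": 80,"linear": [0,0,-0.045],"yaw": 0},{"hand": 80,"linear": [0,0.03,-0.01],"yaw": 0},{"hand": 80,"linear": [0,0.03,0],"yaw": 0},{"hand": 80,"linear": [0,0.015,0],"yaw": 0},{"hand": 80,"linear": [0,0,0],"yaw": 0}]}}

```text
t: 13.55
eef_pos: [0.6505, -0.1455, 0.294]
orientation: [-2.28, -2.066, 0.034]
contact_force: [0.1, -0.1, -0.2]
finger_gap: 0.0584
```

```bash
python3 - <<'E'
from meas import *
import pickle
o,M=state()
c,d,e=[env.camera(n) for n in("wrist","scene","side")]; pickle.dump((c,d,e),open("c8.pkl","wb"))
can=np.zeros((600,800,3),np.uint8)
def put(q,h,s,at):
    p=proj(q,[.6738,-.0915,.08]).astype(int); x,y=np.clip(p[0]-h,0,560-2*h),np.clip(p[1]-h,0,420-2*h)
    print((x,y),p); z=cv2.resize(q["color"][y:y+2*h,x:x+2*h],None,fx=s,fy=s,interpolation=cv2.INTER_CUBIC); can[at[1]:at[1]+z.shape[0],at[0]:at[0]+z.shape[1]]=z
put(c,80,3,(0,0)); put(d,25,6,(490,0)); put(e,25,6,(490,300))
cv2.imwrite("pics/w8.png",can)
E
```

```text
t 13.55 tcp [ 0.6505 -0.1455  0.294 ] jaw yaw -0.0974 tilt [-0.0598  0.0327 -0.9977] gap 0.0584 F [ 0.0636 -0.1134 -0.1921]
(np.int64(233), np.int64(64)) [313 144]
(np.int64(215), np.int64(202)) [240 227]
(np.int64(290), np.int64(188)) [315 213]
```

View pics/w8.png

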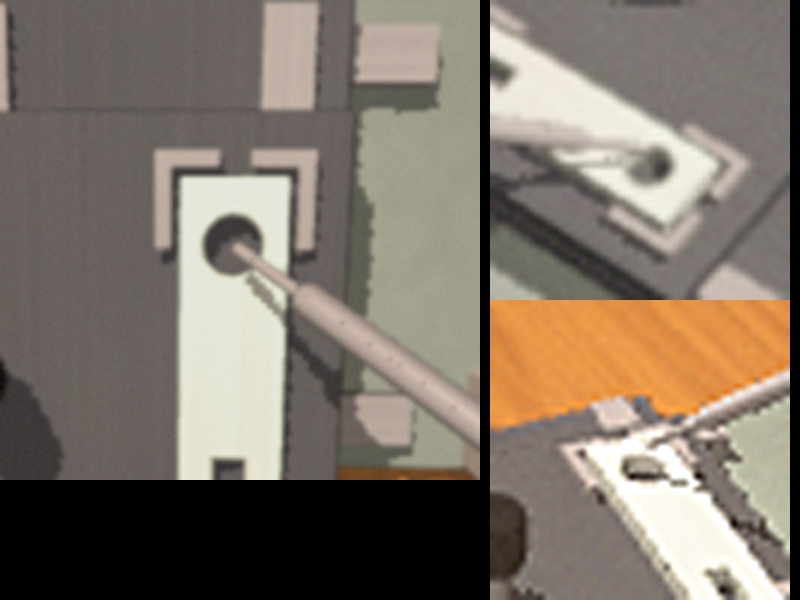

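In the overhead crop the hole circle is centred at about (232,244) and the tip ends at about (231,239), so it is nearly centred. I'll work out the residual.

```bash
python3 - <<'E'
from meas import *
import pickle
c,d,e=pickle.load(open("c8.pkl","rb"))
y=-.0985; S=np.array([[np.cos(y),np.sin(y)],[-np.sin(y),np.cos(y)]])
def f(n,q,t,h):
    T=onplane(q,t,.085);H=onplane(q,h,.072); print(n,"tip",T,"hole",H,"stage shift mm",1000*S@(T-H)[:2])
f("wrist",c,(233+231/3,64+239/3),(233+232/3,64+244/3))
f("scene",d,(215+150/6,202+153/6),(215+162/6,202+164/6))
f("side",e,(290+160/6,188+145/6),(290+154/6,188+168/6))
cr=c["color"][64:224,233:393]; hsv=cv2.cvtColor(cr,cv2.COLOR_BGR2HSV); m=cv2.inRange(hsv,(0,0,0),(180,255,105))
m[:65]=0;m[95:]=0;m[:,:64]=0;m[:,92:]=0
k=cv2.convexHull(max(cv2.findContours(m,0,2)[0],key=cv2.contourArea)); print(cv2.minEnclosingCircle(k),cv2.boundingRect(k),cv2.minAreaRect(k))
E
```

```text
wrist tip [ 0.6705 -0.09    0.085 ] hole [ 0.6709 -0.0921  0.072 ] stage shift mm [-0.6291  2.0049]
scene tip [ 0.6766 -0.0899  0.085 ] hole [ 0.6723 -0.0874  0.072 ] stage shift mm [ 4.5346 -2.0957]
side tip [ 0.676  -0.0939  0.085 ] hole [ 0.6731 -0.0944  0.072 ] stage shift mm [2.9001 0.8148]
((77.05555725097656, 81.05555725097656), 9.452058792114258) (68, 72, 19, 19) ((76.75000762939453, 80.75000762939453), (16.26345443725586, 18.384777069091797), 45.0)
```

```bash
python3 - <<'E'
from meas import *
import pickle
c,d,e=pickle.load(open("c8.pkl","rb"))
for q,a,b in((c,(300,133,330,160),0),(d,(232,220,252,236),0),(e,(305,203,326,222),0)):
    x0,y0,x1,y1=a; g=cv2.cvtColor(q["color"],cv2.COLOR_BGR2GRAY)[y0:y1,x0:x1]; print(x0,y0)
    for i,r in enumerate(g): print(y0+i,' '.join('%3d'%v for v in r))
E
```

```text
300 133
133 229 229 229 229 229 229 229 230 229 228 227 228 228 229 229 229 228 229 228 228 229 229 229 229 228 229 229 229 213 145
134 229 228 229 229 229 228 228 225 221 212 204 208 215 219 223 225 227 228 228 229 230 230 229 229 229 229 229 228 212 146
135 229 228 229 231 228 221 208 189 168 151 141 147 159 170 184 203 220 227 230 229 229 229 228 229 229 229 230 229 211 141
136 229 229 230 228 218 183 148 124 103  90  84  89  95 105 123 150 185 214 227 229 229 229 229 229 228 229 230 228 206 136
137 229 229 228 215 173 125  89  74  65  61  61  60  61  67  75  97 132 175 212 228 228 229 229 228 229 229 229 227 205 128
138 229 228 214 170 118  80  61  58  58  61  59  58  59  59  58  67  88 126 178 217 227 229 229 228 229 229 229 229 206 126
139 229 217 172 118  77  60  58  59  59  61  61  58  59  59  58  58  62  85 131 187 221 229 229 229 229 229 230 229 206 126
140 224 192 128  77  61  59  60  58  61  62  59  62  58  59  58  60  58  64  96 156 208 228 229 228 229 229 229 229 204 125
141 214 161  95  63  58  61  57  60  58  59  60  59  60  62  70  70  63  58  72 126 189 223 229 229 
[... 4587 characters left out ...]
 141 186 240 255 252 253 255 162 149 157 164 163 199 252 255 255 241 153 217 166 117
215 211 178 188 253 254 254 240  93 133 165 175 173 158 167 236 254 255 204 149 102 113
216 215 194 181 183 255 255 226  86 152 138 150 147 174 136 243 255 255 255 202  86 117
217 195 214 193 180 244 255 255 184  29  43  42  43  65 101 120 255 255 255 255  36  53
218 126 219 215 190 189 239 255 255 255 241 203 208 204 255 255 128 133 130 255 254 101
219 132 153  98 151 194 186 255 254 254 255 255 255 255 254 254 254 254 254 255 138 111
220 124 117 105  67 158 188 241 255 253 251 252 251 251 251 251 250 251 251 254 254 255
221 116 115 120  52 116 198 188 239 254 251 250 250 248 250 250 249 248 247 249 252 254
```

At pixel level the hole centre is at (310.1,145.1) and the rod end at about (311,146). That is an offset of about 1 mm, and it has been held for over a second. Now back to the knob.

{"method": "move_arm", "body": {"targets": [{"hand": 80,"linear": [0,-0.03,0],"yaw": 0},{"hand": 80,"linear": [0,-0.03,0],"yaw": 0},{"hand": 80,"linear": [0,-0.015,0.01],"yaw": 0},{"hand": 80,"linear": [0,0,0.04],"yaw": 0},{"hand": 80,"linear": [0,0,0.045],"yaw": 0},{"hand": 80,"linear": [0,0,0.03],"yaw": 0},{"hand": 80,"linear": [0,0,0],"yaw": 0}]}}

```text
t: 14.4
eef_pos: [0.5573, -0.1324, 0.1708]
orientation: [-2.281, -2.063, 0.037]
contact_force: [1.1, 0.2, 0.3]
finger_gap: 0.0586
```

```bash
python3 - <<'E'
from st import *
o,M=state([.5661,-.1316,.0835],-.0985)
E
```

```text
t 14.4 tcp [ 0.5573 -0.1324  0.1708] jaw yaw -0.0992 tilt [-0.0622  0.0326 -0.9975] gap 0.0586 F [1.0675 0.2403 0.2883]
tool shift to target [-0.0007  0.0144  0.0865] ('yaw', np.float64(-0.0007))
```

{"method": "move_arm", "body": {"targets": [{"hand": 80,"linear": [-0.0007,0.0145,0.01],"yaw": 0},{"hand": 80,"linear": [0,0,0.025],"yaw": 0},{"hand": 80,"linear": [0,0,0.01],"yaw": 0},{"hand": 80,"linear": [0,0,0],"yaw": 0}]}}

```text
t: 14.8
eef_pos: [0.5699, -0.1339, 0.1295]
orientation: [-2.285, -2.066, 0.034]
contact_force: [-0.1, 0.3, -0.1]
finger_gap: 0.0586
```

```bash
python3 - <<'E'
from st import *
o,M=state([.5661,-.1316,.0835],-.0985)
E
```

```text
t 14.8 tcp [ 0.5699 -0.1339  0.1295] jaw yaw -0.0997 tilt [-0.0572  0.03   -0.9979] gap 0.0586 F [-0.102   0.252  -0.0899]
tool shift to target [ 0.0008 -0.0012  0.0462] ('yaw', np.float64(-0.0012))
```

{"method": "move_arm", "body": {"targets": [{"hand": 80,"linear": [0.0008,-0.001,0.015],"yaw": 0},{"hand": 80,"linear": [0,0,0.016],"yaw": 0},{"hand": 80,"linear": [0,0,0.01],"yaw": 0},{"hand": 80,"linear": [0,0,0.003],"yaw": 0},{"hand": 80,"linear": [0,0,0],"yaw": 0}]}}

```text
t: 15.3
eef_pos: [0.5678, -0.1324, 0.086]
orientation: [-2.289, -2.07, 0.031]
contact_force: [0.2, 1.0, 0.3]
finger_gap: 0.0588
```

```bash
python3 - <<'E'
from st import *
o,M=state([.5661,-.1316,.0835],-.0985)
E
```

```text
t 15.3 tcp [ 0.5678 -0.1324  0.086 ] jaw yaw -0.0998 tilt [-0.0524  0.0279 -0.9982] gap 0.0588 F [0.2385 0.9506 0.3174]
tool shift to target [ 0.0006 -0.0017  0.0026] ('yaw', np.float64(-0.0013))
```

{"method": "move_arm", "body": {"targets": [{"hand": 100,"linear": [0.0006,-0.0017,0.002],"yaw": 0},{"hand": 130,"linear": [0,0,0],"yaw": 0},{"hand": 160,"linear": [0,0,0],"yaw": 0},{"hand": 200,"linear": [0,0,0],"yaw": 0},{"hand": 200,"linear": [0,0,0],"yaw": 0}], "newtons": 30}}

```text
t: 15.8
eef_pos: [0.5666, -0.1318, 0.0849]
orientation: [-2.29, -2.071, 0.03]
contact_force: [-0.3, 0.7, -1.0]
finger_gap: 0.0294
```

```bash
python3 - <<'E'
from st import *
o,M=state([.5661,-.1316,.0835],-.0985); print(M)
E
```

```text
t 15.8 tcp [ 0.5666 -0.1318  0.0849] jaw yaw -0.0998 tilt [-0.0507  0.0271 -0.9983] gap 0.0294 F [-0.2544  0.692  -1.0262]
tool shift to target [ 0.0001 -0.0005  0.0014] ('yaw', np.float64(-0.0013))
[[ 0.1008  0.9936 -0.0507]
 [ 0.9947 -0.0995  0.0271]
 [ 0.0219 -0.0532 -0.9983]]
```

{"method": "move_arm", "body": {"targets": [{"hand": 200,"linear": [0.012,0,0.0003],"yaw": 0},{"hand": 200,"linear": [0.016,0,0.0003],"yaw": 0},{"hand": 200,"linear": [0.016,0,0.0003],"yaw": 0},{"hand": 200,"linear": [0.016,0,0.0003],"yaw": 0},{"hand": 200,"linear": [0.016,0,0.0003],"yaw": 0},{"hand": 200,"linear": [0.012,0,0.0003],"yaw": 0},{"hand": 200,"linear": [0.006,0,0.0001],"yaw": 0},{"hand": 200,"linear": [0,0,0],"yaw": 0},{"hand": 200,"linear": [0,0,0],"yaw": 0}]}}

```text
t: 16.7
eef_pos: [0.5772, -0.0313, 0.0849]
orientation: [-2.291, -2.077, 0.032]
contact_force: [-0.0, -2.0, -0.7]
finger_gap: 0.0298
```

```bash
python3 - <<'E'
from st import *
o,M=state([.5765,-.0322,.0845],-.0985)
E
```

```text
t 16.7 tcp [ 0.5772 -0.0313  0.0849] jaw yaw -0.0973 tilt [-0.0484  0.0227 -0.9986] gap 0.0298 F [-0.0292 -1.9518 -0.6819]
tool shift to target [-0.0009 -0.0006  0.0004] ('yaw', np.float64(0.0012))
```

{"method": "move_arm", "body": {"targets": [{"hand": 200,"linear": [-0.001,-0.0005,0],"yaw": 0},{"hand": 200,"linear": [0,0,0],"yaw": 0},{"hand": 200,"linear": [0,0,0],"yaw": 0}]}}

```text
t: 17.0
eef_pos: [0.5769, -0.0319, 0.0849]
orientation: [-2.292, -2.074, 0.028]
contact_force: [0.3, 1.9, -2.1]
finger_gap: 0.0298
```

```bash
python3 - <<'E'
from st import *
o,M=state([.5765,-.0322,.0845],-.0985)
E
```

```text
t 17.0 tcp [ 0.5769 -0.0319  0.0849] jaw yaw -0.0993 tilt [-0.0473  0.0257 -0.9985] gap 0.0298 F [ 0.321   1.9433 -2.1123]
tool shift to target [-0.0003 -0.0004  0.0004] ('yaw', np.float64(-0.0008))
```

{"method": "move_arm", "body": {"targets": [{"hand": 120,"linear": [0,0,0],"yaw": 0},{"hand": 90,"linear": [0,0,0],"yaw": 0},{"hand": 80,"linear": [0,0,0],"yaw": 0},{"hand": 80,"linear": [0,0,-0.02],"yaw": 0},{"hand": 80,"linear": [0,0,-0.04],"yaw": 0},{"hand": 80,"linear": [0,0,-0.045],"yaw": 0},{"hand": 80,"linear": [0,0,-0.045],"yaw": 0},{"hand": 80,"linear": [0,0,-0.045],"yaw": 0},{"hand": 80,"linear": [-0.035,0.03,-0.01],"yaw": 0},{"hand": 80,"linear": [-0.035,0.03,0],"yaw": 0},{"hand": 80,"linear": [-0.035,0.015,0],"yaw": 0},{"hand": 80,"linear": [-0.01,0,0],"yaw": 0},{"hand": 80,"linear": [0,0,0],"yaw": 0},{"hand": 80,"linear": [0,0,0],"yaw": 0}]}}

```text
t: 18.4
eef_pos: [0.65, -0.1637, 0.2931]
orientation: [-2.29, -2.072, 0.035]
contact_force: [0.5, 0.4, -0.2]
finger_gap: 0.0585
```

```bash
python3 - <<'E'
from meas import *
import pickle
o,M=state()
c,d,e=[env.camera(n) for n in("wrist","scene","side")]; pickle.dump((c,d,e),open("c9.pkl","wb"))
p=proj(c,[.6717,-.0922,.085]).astype(int); x,y=p-[90,110]; print(p,(x,y))
x,y=max(x,0),max(y,0)
z=cv2.resize(c["color"][y:y+200,x:x+180],None,fx=3,fy=3,interpolation=cv2.INTER_CUBIC); cv2.imwrite("pics/w9.png",z)
g=cv2.cvtColor(c["color"],cv2.COLOR_BGR2GRAY); print(p[0]-14,p[1]-14)
for i in range(p[1]-24,p[1]+25): print(i,' '.join('%3d'%v for v in g[i,p[0]-14:p[0]+15]))
E
```

```text
t 18.4 tcp [ 0.65   -0.1637  0.2931] jaw yaw -0.0991 tilt [-0.0522  0.0243 -0.9983] gap 0.0585 F [ 0.4531  0.375  -0.1797]
[308 126] (np.int64(218), np.int64(16))
294 112
102 230 228 228 228 228 228 229 229 229 229 228 229 230 230 230 230 228 229 228 228 227 228 229 228 228 229 230 228 228
103 229 227 228 228 229 228 229 229 229 229 229 230 230 229 230 230 229 230 229 227 227 228 229 228 229 229 229 228 229
104 229 228 226 228 228 229 229 229 229 229 229 229 230 229 230 229 229 229 227 227 227 228 228 228 228 229 229 229 227
105 230 228 228 228 227 229 229 229 230 229 228 229 230 231 229 229 228 230 228 227 227 228 229 227 228 229 229 228 227
106 229 228 227 228 227 227 229 229 229 230 229 230 230 229 229 230 230 230 228 227 226 228 229 228 229 229 229 228 227
107 228 228 228 227 227 228 230 229 229 229 230 229 230 230 230 229 229 229 228 227 227 228 229 228 229 228 229 229 227
108 230 227 227 229 228 228 230 229 230 230 229 230 231 231 229 230 230 229 228 228 227 228 229 229 229 229 228 228 228
109 228 227 228 228 227 228 229 229 228 226 225 225 227 228 227 227 228 228 227 227 226 2
[... 4250 characters left out ...]
 228 229 229 229 228 228 229 229 229 229 230 229 229 229 229 229 225 216 196 158 142 143 145 164 206
146 230 229 229 229 229 228 229 229 230 230 230 230 231 229 229 230 231 230 229 230 230 228 216 178 158 144 140 152 187
147 230 229 229 229 229 229 230 230 230 229 230 229 230 230 230 230 229 229 229 229 230 229 227 218 201 168 145 143 162
148 230 231 229 230 230 230 231 231 231 230 230 231 231 230 231 231 231 230 231 230 232 231 232 230 224 206 173 156 148
149 226 226 225 226 225 227 227 226 227 226 226 226 227 227 227 228 228 226 226 227 226 227 227 227 227 221 207 184 150
150 183 181 181 180 181 182 180 182 181 183 182 182 182 182 183 182 183 182 183 182 181 181 182 182 183 181 176 158 124
```

The picture limit is reached, so I'll use the pixel values. The slot spans columns 302.9–314.2 and rows 110.5–143.2, and the rod end is at about (309,127).

```bash
python3 - <<'E'
from meas import *
import pickle
y=-.0985; S=np.array([[np.cos(y),np.sin(y)],[-np.sin(y),np.cos(y)]])
for n,t,h in(("c8",(311.2,146.2),(310.1,145.1)),("c9",(309.2,127.3),(308.5,126.8))):
    c=pickle.load(open(n+".pkl","rb"))[0]; T=onplane(c,t,.085);H=onplane(c,h,.072); print(n,T,H,1000*S@(T-H)[:2])
a,d,e=pickle.load(open("c9.pkl","rb")); w0=pickle.load(open("c1.pkl","rb"))
state(); c0=pickle.load(open("c1.pkl","rb"))
for n,q,im0,X in [(n,c,c0[n]["color"],X) for n,c in (("scene",d),("side",e)) for X in ([.49,-.3,.03],)]:
    df=cv2.absdiff(q["color"],im0).max(2)>40; cs=cv2.findContours(df.astype(np.uint8),0,2)[0]
    print(n,[cv2.boundingRect(k) for k in cs if cv2.contourArea(k)>60])
E
```

```text
c8 [ 0.6716 -0.0928  0.085 ] [ 0.6707 -0.0918  0.072 ] [ 0.9974 -0.9455]
c9 [ 0.6721 -0.0928  0.085 ] [ 0.6716 -0.0918  0.072 ] [ 0.5037 -0.9021]
t 18.55 tcp [ 0.6501 -0.1629  0.2934] jaw yaw -0.0977 tilt [-0.0518  0.0239 -0.9984] gap 0.0588 F [ 0.1794  0.0645 -0.6554]
scene [(374, 233, 59, 44), (241, 205, 45, 29), (122, 184, 20, 15), (53, 179, 114, 51), (145, 171, 40, 25), (198, 160, 120, 120), (90, 155, 43, 23), (389, 83, 47, 34), (154, 14, 164, 155), (457, 0, 30, 58), (407, 0, 41, 64), (254, 0, 34, 19), (217, 0, 34, 18)]
side [(253, 380, 131, 40), (159, 296, 92, 124), (336, 289, 172, 98), (176, 270, 120, 87), (252, 266, 66, 24), (312, 252, 38, 13), (226, 189, 117, 79), (202, 165, 19, 29), (83, 146, 25, 59), (22, 0, 342, 168), (15, 0, 52, 29)]
```

The slot centre is within about 1 mm of the tip and the arm is clear, so I'm handing in.

```bash
python3 - <<'E'
from cell import env
print(env.sign_off())
E
```

```text
the job is handed in; nothing more can be done
None
```

The job is handed in at about 18.6 s on the robot's clock. The plate lies flat in the nest. The hole was brought under the pointer tip first, and the slot is under it now. The arm was clear of everything, with the tool at z ≈ 0.29 m and the gripper open.

- **Round hole:** the last overhead wrist view put its centre within about 1.0 mm in x and 0.9 mm in y of the tip. It stayed there for more than 1 s with the gripper off the knob.
- **Slot:** the same check, made after release, gave about 0.5 mm in x and 0.9 mm in y.
- **Disagreements:** the scene and side views put the tip up to about 4.5 mm away from the wrist estimate. I went with the wrist view because its pixels are finer and it looked from nearly overhead.
- **Not checked by eye:** the final slot picture was refused by the viewing limit, so that result comes from pixel values alone. I did not measure the jar, brush and V-block again. The arm's moves stayed away from them, and the small contact forces I read showed no bump.

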